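# Shim the rocking parcel scale

## Task

The parcel scale rocks because its front left foot is too short. Slide the yellow plate, fin outward, under that foot from the scale's left side, then slide the orange wedge in on top of the plate, gently, until it just takes up the play under the foot and let it go there. Finally press down firmly on the blue pad on that corner to check that the scale stands firm, and leave the scale where it stands and not jacked up, the other things on the table undisturbed, and nothing touched.

Things in the scene. Friction and masses are not known exactly. Their poses are not given: they have to be found in the camera images.
- scale: Grey parcel scale, aluminium platter 206 x 166 mm with its top 57 mm above the table; display on a column (to 180 mm high) at its back right corner. Loose, about 2.5 kg. Origin: middle of its footprint, at table level; +x to its back (away from the robot), +y to its left, z up. Grey housing 200 x 160 mm, underside 26 mm up, on four round-bottomed rubber feet (radius 14 mm) at x = +-80, y = +-64 mm
- corner (a point): Middle of the top of the round blue pad (30 mm across, 4 mm high) on the platter's front left corner, almost above the short foot (2 mm behind and 4 mm inside of its axis); it is 61 mm above the table when the scale stands firm on its three good feet
- foot_axis (a point): Point of the scale at table height straight below the middle of the front left foot (x = -80, y = +64 mm on the scale; 16 mm inside the housing's and 19 mm inside the platter's left side); axes as the scale's. This foot is too short: it hangs 7 to 13 mm above the table, how much is not given. Unshimmed, about 4 N down on this corner rocks the scale onto it
- plate: Yellow painted aluminium shim plate, 175 x 46 x 5 mm, 0.13 kg, lying flat, with an upright grip fin near its tail: 10 mm thick (along y), 24 mm long, top 46 mm above the underside. Origin: on the underside, below the middle of the fin; +x points to the nose, 163 mm ahead; z up. With its nose 15 to 25 mm past the foot's axis the wedge can be set down on it between scale and fin
- wedge: Orange tapered shim, 85 mm long, 30 mm wide, 60 g, lying on its flat underside, with an upright grip fin at its thick end: 10 mm thick (along y), 24 mm long, top 52 mm above the underside. Origin: on the underside, below the middle of the fin; +x points to the nose, z up. From the nose (1.5 mm thick) the top rises 1 in 6 to 11.7 mm at x = +12 mm; the tail is at x = -12 mm
- brown_tape: Bystander: brown packing tape roll, 104 mm across, 48 mm high; origin in the middle of its underside
- label_roll: Bystander: white roll of labels, 64 mm across, 38 mm high; origin in the middle of its underside
- stapler: Bystander: red and white desk stapler, 30 x 130 x 56 mm, long along its y; origin in the middle of its underside
- marker: Bystander: black-capped marker, 18 x 138 x 19 mm, long along its y; origin in the middle of its underside
- corner_pad: The blue pad itself; origin in the middle of its underside, 4 mm below point corner
- wedge_nose (a point): Middle of the wedge's thin edge, on its underside, 73 mm ahead of its origin. Sliding free on the plate the wedge needs about 1 N; once it meets the foot the push rises quickly (4 to 8 N is snug) and friction holds it where it is left; more than about 10 N jacks the corner up or slides the whole scale away
Things that resemble listed ones, but are neither listed nor needed, are in the scene too. Leave any green look-alike of the wedge alone.

How it is judged:
By the outcome, as a careful person would: the job done as asked, in the order asked, and still so for the second after the job is handed in, with the robot touching nothing.
It also fails if it takes over 61 s, if anything falls off the work surface, if the arm or the gripper's body presses on something with over 40 N, if the wrist force passes 120 N, or if a joint passes its speed limit or range.

## Robot

A 6-joint arm with a two-finger parallel gripper is mounted at the origin on a cart in front of the work surface, level with it; the furniture and walls round the work are solid. World frame = base frame: x ahead of the robot, y to its left, z up, the work surface at z = 0. Lengths are in mm, angles in rad, forces in N, time in s.
With the tool pointing down it reaches from about 275 to 875 mm from the base axis. Payload 12.5 kg.
Tool frame: the origin (TCP) lies midway between the tips of the shut fingers; the grasp point (between the pads) lies grip_point_offset behind it (grip_point_offset is the distance from the TCP to the grasp point, in mm); z points along the fingers, y is the line along which they close (so a half turn about z gives the same grasp; the last joint's range is limited). The gripper opens to 85 mm and grips with 20 to 120 N. Pads are 22 mm wide; open, the fingers measure 114 mm over their backs; the gripper's body (76 mm by 85 mm) begins 54 mm behind the grasp point. The pads swing forward as they close: fully open they stand 13 mm farther back than shut.
Start: joints at [1.19, 0.351, 1.652, -0, 1.139, -0.085], TCP at [160.296, 526.108, 206.99] pointing down, gripper open.
Joint ranges: [-2.75, 2.75], [-0.79, 2.1], [0.01, 2.65], [-1.57, 4.71], [0.07, 3.14], [-2.87, 2.87]. Speed limits (rad/s): [2.22, 2.22, 2.79, 3.14, 3.14, 3.14].

## Interface

Orientations are given as a rotation vector (axis times angle).
In Python, from cell import * gives the robot as it stands. The module is installed in compiled form; this text tells all that it offers. Calls block until the motion is done:
- goto(position, orientation): joint-space move of the TCP to a pose.
- move_linear(position, rot=None, max_speed=150): straight line of the TCP; rot=None keeps the orientation; max_speed is the mean speed in mm/s.
- move_j(angles): joint-space move.
- move_gripper(opening, force=None): finger opening in mm; force is the grip in N (None keeps the last); returns when the fingers have stopped.
- sleep(seconds).
- ik(position, orientation): joint angles nearest the present ones, or None.
- grab_frame(name): name is "scene" or "top" or "wrist"; returns a dict with "img" (480x640x3 uint8, blue, green, red), "K" (3x3 intrinsics, pixels), "dist_coeffs" ([k1, k2, p1, p2, k3] as OpenCV has them; the pictures are not rectified), "R" (3x3) and "t" (3): a world point X has camera coordinates R X + t; the wrist camera has in their place "T_tool_cam" (4x4, takes a point from camera to tool coordinates, whose origin is the TCP and whose axes are the flange's). Camera axes: x right, y down, z forward; pixel columns grow to the right and rows downward; lengths in mm; the calibration is good to about 2 mm. A picture is of the moment at which its call begins: read the wrist's pose just before it. There is no depth.
A pose or a line that the arm cannot do raises IKError and nothing moves.
- sign_off(): hands the job in; it is judged then, once.
Readings, each from a call of its own:
- get_clock(): time.
- get_joints(): joint angles.
- get_joint_vel(): joint speeds.
- get_joint_efforts(): joint torques, N m.
- get_tool_pos(): TCP position.
- get_tcp_rot(): TCP orientation.
- get_contact_force(): force on the tool from outside, world axes, zero at the start.
- get_moment(): the same for the moment, N m.
- get_opening(): finger opening in mm.
- get_grip_force(): force on a finger pad.
Only numpy, scipy, OpenCV 4.12 (cv2) and the standard library are available. Lean on these libraries where they do the work, as an engineer would, in place of code of your own. Each camera call takes 0.05 s, during which the arm holds its last target. There are 200 camera calls.

## Working session

There is one attempt and no reset: what is moved stays moved. The work goes in short steps, each a Python script; the robot and the scene stay as the last script left them, time stands still between calls to the robot, and variables do not carry over. Pictures are saved under pics/ and viewed, at most 10 in all, crops included, and the job is handed in when it is done.

```bash
mkdir -p pics; cat > h.py <<'E'
from cell import *
import numpy as np, cv2
from scipy.spatial.transform import Rotation as Ro
def cam(f,tp=None,tr=None):
    K=np.array(f["K"]);d=np.array(f["dist_coeffs"])
    if "R" in f: R=np.array(f["R"]);t=np.array(f["t"])
    else:
        T=np.array(f["T_tool_cam"]);W=np.eye(4);W[:3,:3]=Ro.from_rotvec(tr).as_matrix();W[:3,3]=tp
        C=np.linalg.inv(W@T);R=C[:3,:3];t=C[:3,3]
    return K,d,R,t.reshape(3)
def ray(c,uv,z):
    K,d,R,t=c
    p=cv2.undistortPoints(np.array(uv,float).reshape(-1,1,2),K,d).reshape(-1,2)
    o=-R.T@t; D=np.c_[p,np.ones(len(p))]@R
    return o+D*((z-o[2])/D[:,2])[:,None]
def proj(c,X):
    K,d,R,t=c
    return cv2.projectPoints(np.array(X,float).reshape(-1,1,3),cv2.Rodrigues(R)[0],t,K,d)[0].reshape(-1,2)
def down(yaw): # tool z down, closing axis y at world angle yaw+90deg
    return (Ro.from_euler('z',yaw)*Ro.from_euler('x',np.pi)).as_rotvec()
E
python3 - <<'E'
from h import *
import pickle
print(get_clock(),get_tool_pos(),get_tcp_rot(),grip_point_offset)
D={}
for n in("scene","top"):
    f=grab_frame(n);D[n]=cam(f);cv2.imwrite(f"pics/{n}0.png",f["img"]);print(n,-D[n][2].T@D[n][3])
pickle.dump(D,open("cams.pkl","wb"))
E
```

```text
0.0 [160.19464683 525.78772555 206.48012887] [-4.62961849e-01 -3.10704726e+00  1.71204308e-03] 18.700000000000003
scene [ 139.73048455 -552.54796728 1032.05032217]
top [ 486.04295059  143.44481595 1426.38015035]
```

View pics/top0.png

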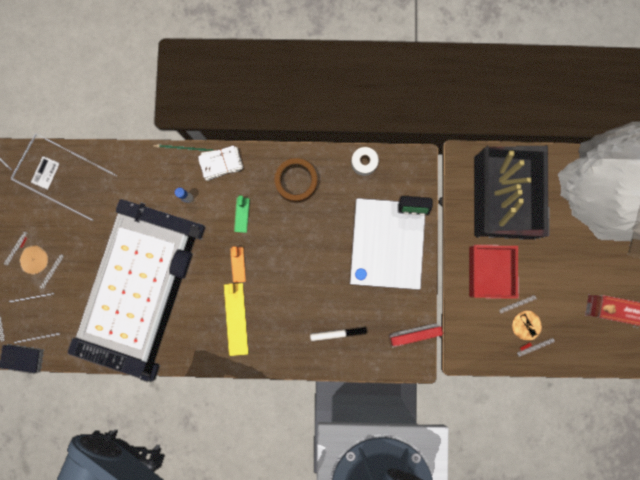

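View pics/scene0.png

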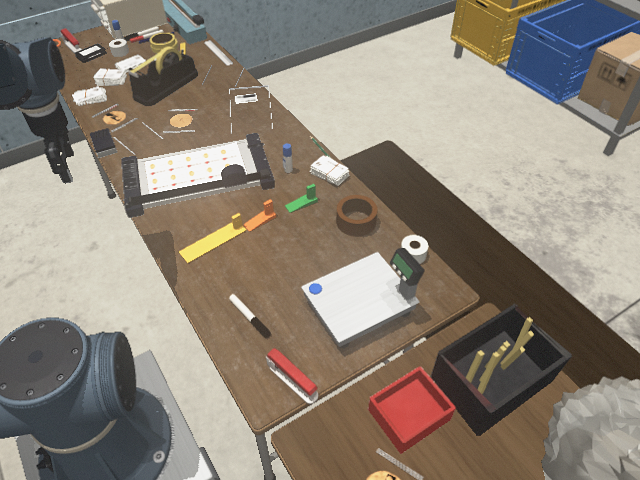

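```bash
python3 - <<'E'
import cv2,numpy as np
a=cv2.imread("pics/top0.png")
p=cv2.resize(a[235:365,210:260],None,fx=4.5,fy=4.5,interpolation=cv2.INTER_CUBIC)
s=cv2.resize(a[185:300,340:445],None,fx=5,fy=5,interpolation=cv2.INTER_CUBIC)
o=np.zeros((585,800,3),np.uint8);o[:p.shape[0],:225]=p;o[:575,240:765]=s
cv2.imwrite("pics/crop1.png",o)
E
```

```text
(no output)
```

View pics/crop1.png

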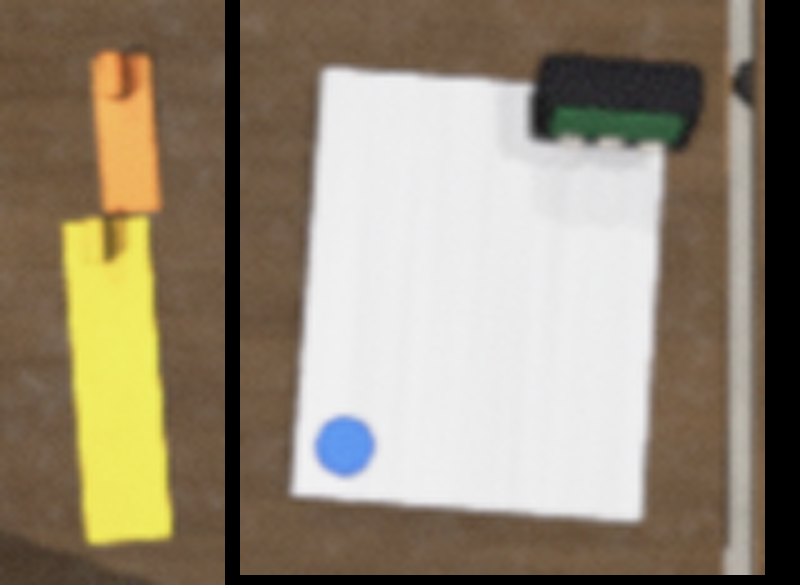

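```bash
python3 - <<'E'
from h import *
import pickle
c=pickle.load(open("cams.pkl","rb"))["top"]
g=lambda L,s,o,off=0:[((u-off+.5)/s-.5+o[0],(v+.5)/s-.5+o[1]) for u,v in L]
P=ray(c,g([(62,222),(150,215),(172,538),(88,545)],4.5,(210,235)),5)
W=ray(c,g([(92,55),(150,53),(161,209),(103,212)],4.5,(210,235)),4)
S=ray(c,g([(322,68),(292,496),(642,521),(665,140)],5,(340,185),240),57)
b=ray(c,g([(345,446)],5,(340,185),240),61)
for n,x in zip("PWSb",(P,W,S,b)):print(n,x.round(1).tolist())
d=lambda a,b:np.linalg.norm(a-b)
print("plate",d(P[0],P[1]),d(P[1],P[2]),d(P[0],P[3]),"wedge",d(W[0],W[1]),d(W[0],W[3]),"S",d(S[0],S[1]),d(S[1],S[2]))
for a,b_ in((P[0],P[3]),(P[1],P[2]),(W[0],W[3]),(W[1],W[2]),(S[1],S[0]),(S[2],S[3]),(S[2],S[1])): print(np.degrees(np.arctan2(*(b_-a)[[1,0]])))
E
```

```text
P [[483.5, 399.3, 5.0], [488.5, 350.7, 5.0], [313.1, 333.0, 5.0], [308.1, 378.9, 5.0]]
W [[576.0, 386.1, 4.0], [577.9, 353.9, 4.0], [491.9, 344.9, 4.0], [489.5, 376.9, 4.0]]
S [[696.6, 77.3, 57.0], [491.0, 88.0, 57.0], [482.8, -78.3, 57.0], [665.2, -87.9, 57.0]]
b [[515.2, 63.5, 61.0]]
plate 48.79035266010339 176.26324265763728 176.59568580139572 wedge 32.26401349396234 86.99853471447257 S 205.85874690913303 166.48811761712972
-173.3827757989027
-174.23701353519226
-173.96098335080077
-174.04401553293266
-2.9891258139421217
-3.016215415378803
87.17600724718945
```

```bash
cat >> h.py <<'E'
foot=np.array([513.2,67.7]);sy=np.radians(-2.97)
ex=np.array([np.cos(sy),np.sin(sy)]);ey=np.array([-np.sin(sy),np.cos(sy)])
P0=np.array([474.1,373.7]);W0=np.array([563.3,368.5])
def at(xy,z): return [float(xy[0]),float(xy[1]),float(z)]
E
python3 - <<'E'
from h import *
for k in(0,180):
    a=np.radians(6.1+k);b=np.radians(87.03+k)
    for n,xy,y,z in(("P0",P0,a,120),("PA",foot+218*ey,b,90),("P1",foot+143*ey,b,15),("W0",W0,a,90),("W1",foot+98*ey,b,24),("W2",foot+34*ey,b,24),("pad",foot+2*ex-4*ey,b,61)):
        q=ik(at(xy,z),down(y));print(k,n,None if q is None else np.round(q,2))
E
```

```text
0 P0 [ 0.59  0.54  1.59 -0.    1.01  2.05]
0 PA [ 0.42  0.57  1.62 -0.    0.95  0.47]
0 P1 [ 0.3   0.64  1.75 -0.    0.76  0.35]
0 W0 [ 0.51  0.7   1.4  -0.    1.05  1.97]
0 W1 [ 0.22  0.6   1.8  -0.    0.75  0.28]
0 W2 [ 0.11  0.57  1.85 -0.    0.72  0.16]
0 pad [ 0.03  0.5   1.85 -0.    0.79  0.08]
180 P0 [ 0.59  0.54  1.59  0.    1.01 -1.09]
180 PA [ 0.42  0.57  1.62  0.    0.95 -2.67]
180 P1 [ 0.3   0.64  1.75 -0.    0.76 -2.79]
180 W0 [ 0.51  0.7   1.4   0.    1.05 -1.17]
180 W1 [ 0.22  0.6   1.8  -0.    0.75 -2.87]
180 W2 None
180 pad None
```

```bash
python3 - <<'E'
from h import *
a=down(np.radians(6.1))
goto(at(P0,150),a)
tp,tr=get_tool_pos(),get_tcp_rot()
f=grab_frame("wrist");c=cam(f,tp,tr);im=f["img"]
for X,z in((P0,46),(W0,52)):
    uv=proj(c,[at(X,z)])[0];print(uv)
    cv2.drawMarker(im,tuple(int(round(v)) for v in uv),(255,0,0),cv2.MARKER_CROSS,16,1)
cv2.imwrite("pics/w1.png",im)
print(get_clock(),tp,get_contact_force())
E
```

```text
[329.29584184 225.8788906 ]
[352.10082816  99.04097128]
2.0 [473.80708098 374.01019999 150.06571456] [ 1.03253194  0.27860012 -0.24338727]
```

View pics/w1.png

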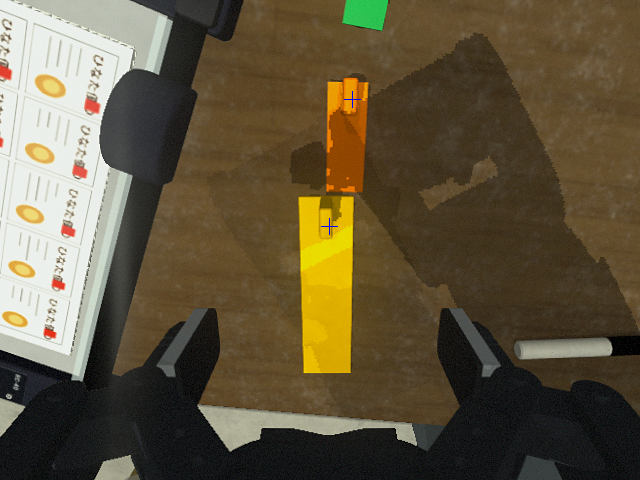

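```bash
sed -i 's/^P0=.*/P0=np.array([476.1,374.9]);W0=np.array([565.3,369.5])/' h.py; python3 - <<'E'
from h import *
a=down(np.radians(6.1));b=down(np.radians(87.03))
move_gripper(45,80)
move_linear(at(P0,15),a)
move_gripper(0,80);print("open",get_opening(),get_grip_force(),get_contact_force())
move_linear(at(P0,85),a)
print(get_opening(),get_contact_force(),get_moment())
A=foot+218*ey
goto(at(A,85),b)
move_linear(at(A,22),b)
tp,tr=get_tool_pos(),get_tcp_rot()
f=grab_frame("wrist");cv2.imwrite("pics/w2.png",f["img"])
f=grab_frame("top");cv2.imwrite("pics/t2.png",f["img"])
i=cv2.resize(f["img"][190:330,220:440],None,fx=3,fy=3,interpolation=cv2.INTER_CUBIC)
cv2.imwrite("pics/t2c.png",i)
s=grab_frame("scene")["img"]; cv2.imwrite("pics/s2.png",cv2.resize(s[170:350,180:440],None,fx=3,fy=3,interpolation=cv2.INTER_CUBIC))
print(get_clock(),tp,get_contact_force())
E
```

```text
open 6.631085492596305 78.74089479446411 [-0.84546633  0.49516499  5.7400708 ]
6.711411772800856 [ 0.5679148  -0.24371608 -2.18583413] [ 0.05073132 -0.05314672  0.02050936]
6.6917 [524.82363714 285.64649159  22.50197022] [ 0.14272348  0.27131556 -0.45579007]
```

View pics/s2.png

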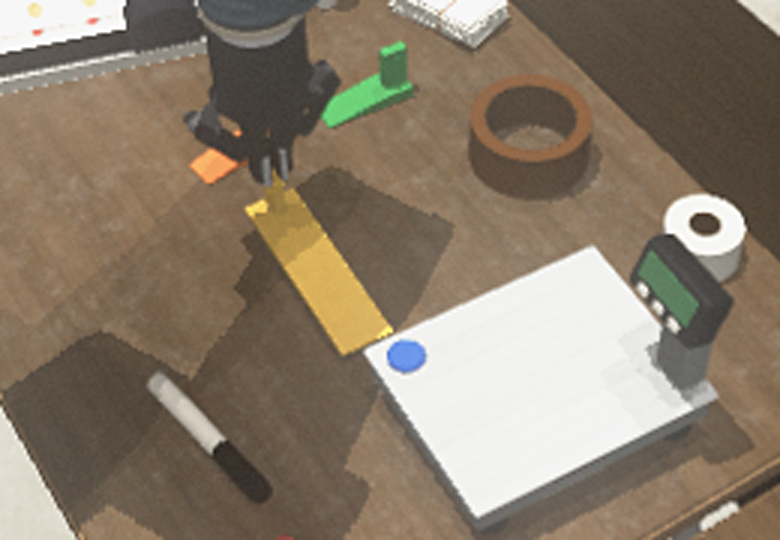

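```bash
python3 - <<'E'
from h import *
A=foot+218*ey;B=foot+143*ey
move_linear(at(A,15.3),None,40);print(get_contact_force())
for k in range(1,6):
    X=A+(B-A)*k/5
    move_linear(at(X,15.3),None,60);F=get_contact_force();print(F.round(2) if hasattr(F,'round') else F)
move_gripper(30);sleep(.2);print(get_tool_pos(),get_contact_force())
move_linear(at(B,100))
C=foot+180*ey+np.array([0,0])
s=grab_frame("scene")["img"]; s=cv2.resize(s[170:350,180:440],None,fx=3,fy=3,interpolation=cv2.INTER_CUBIC);cv2.imwrite("pics/s3.png",s)
print(get_clock())
E
```

```text
[0.52543243 1.69110916 3.29293669]
[ 0.76 -2.39  6.01]
[-0.06 -2.57  8.36]
[-0.01 -3.61  8.02]
[ 1.11 -3.18  7.88]
[ 0.28 -3.56  8.06]
[520.47656392 210.48614122  15.17548296] [ 0.47294759 -0.63315257  0.23014541]
10.325
```

```bash
python3 - <<'E'
from h import *
a=down(np.radians(6.1))
move_gripper(45)
goto(at(W0,110),a)
f=grab_frame("top");i=f["img"]
c=cam(f)
fp=lambda q:np.round(proj(c,[at(q,5)])[0],1)
print("expected plate tail mid",fp(foot+155*ey),"fin top",proj(c,[at(foot+143*ey,46)]),"corner",proj(c,[at(foot+2*ex-4*ey,61)]))
cv2.imwrite("pics/t3.png",cv2.resize(i[180:300,270:430],None,fx=5,fy=5,interpolation=cv2.INTER_CUBIC))
move_linear(at(W0,22),a)
move_gripper(0,60);print(get_opening(),get_grip_force(),get_contact_force())
move_linear(at(W0,90),a)
print(get_opening(),get_contact_force(),get_clock())
E
```

```text
expected plate tail mid [295.  270.4] fin top [[299.03822861 270.28301576]] corner [[360.55249466 273.87436639]]
7.005102023921989 59.00562822818756 [-0.32294366 -0.82534018  6.36163541]
7.538055383599457 [-0.70174221  0.55299157 -1.30286215] 13.8667
```

View pics/t3.png

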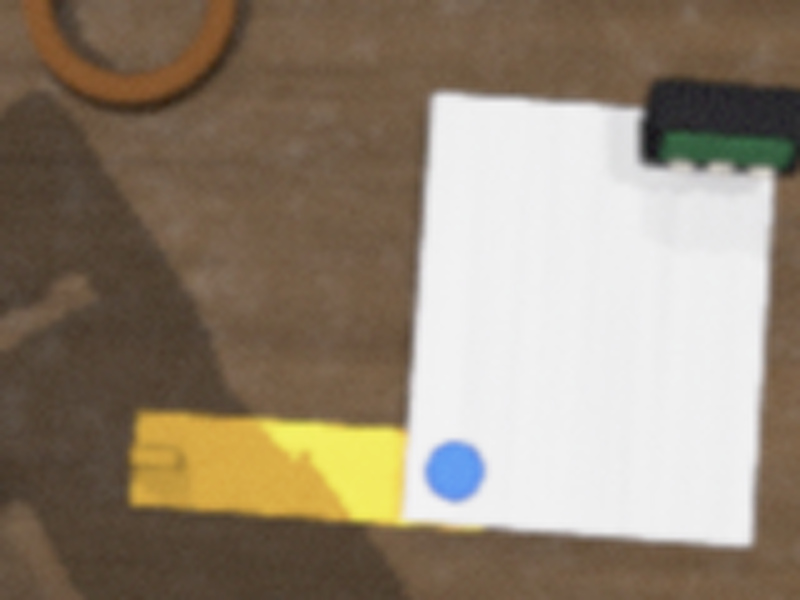

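```bash
python3 - <<'E'
from h import *
b=down(np.radians(87.03))
def F(n=6):
    r=[]
    for _ in range(n): r.append(get_contact_force());sleep(.01)
    return np.mean(r,0)
L=foot+97*ey-1*ex
goto(at(L,95),b)
move_linear(at(L,31),b,100);sleep(.1);f0=F();print("hang",f0.round(2))
z=31
while z>24.5:
    z-=.4;move_linear(at(L,z),None,20);f=F(4)
    if f[2]-f0[2]>1.2:break
print(z,f.round(2),get_tool_pos())
s=grab_frame("scene")["img"]; cv2.imwrite("pics/s4.png",cv2.resize(s[170:350,180:440],None,fx=3,fy=3,interpolation=cv2.INTER_CUBIC))
print(get_clock())
E
```

```text
hang [ 0.08  0.19 -0.74]
27.80000000000001 [-1.23  0.01  5.06] [517.38006224 164.65460062  28.08949312]
18.625
```

View pics/s4.png

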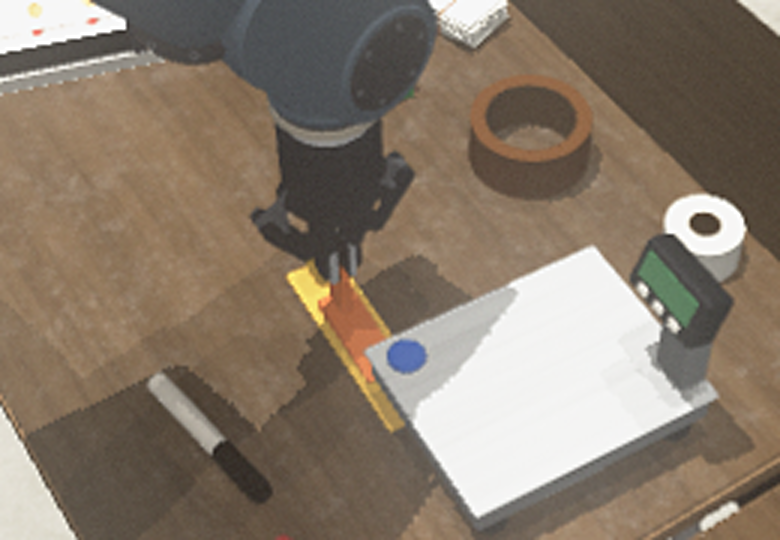

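```bash
python3 - <<'E'
from h import *
def F(n=6):
    r=[]
    for _ in range(n): r.append(get_contact_force());sleep(.01)
    return np.mean(r,0)
L=foot+97*ey-1*ex
move_gripper(20);sleep(.1)
move_linear(at(L,27.5),None,20)
f0=F();print("free",f0.round(2))
move_gripper(0,25);sleep(.1);f1=F();print("grip",f1.round(2),get_opening())
d=0;st=2.0
while d<70:
    d+=st;move_linear(at(L-d*ey,27.5),None,25);f=F(6)-f0;r=f[:2]@ey
    print(round(d,1),r.round(2),f[2].round(2),end=' | ')
    if r>4.8:break
    if r>2.2 or d>20: st=.7 if r<2.2 else .4
print(get_clock(),get_tool_pos())
E
```

```text
free [-0.16  0.11 -0.02]
grip [ 0.37 -0.6   0.82] 8.662205666447196
2.0 -0.41 2.06 | 4.0 -0.74 2.1 | 6.0 -0.61 2.48 | 8.0 -0.53 3.03 | 10.0 -0.77 3.36 | 12.0 -0.28 3.36 | 14.0 -0.02 3.56 | 16.0 0.46 4.13 | 18.0 0.04 4.11 | 20.0 0.78 4.67 | 22.0 0.43 4.74 | 22.7 1.77 4.69 | 23.4 2.66 4.64 | 23.8 3.37 4.99 | 24.2 2.99 5.01 | 24.6 3.21 5.28 | 25.0 2.91 5.1 | 25.4 3.12 4.74 | 25.8 3.17 5.39 | 26.2 2.7 5.16 | 26.6 2.9 4.95 | 27.0 3.27 4.74 | 27.4 3.05 5.28 | 27.8 2.85 5.35 | 28.2 3.06 5.12 | 28.6 3.2 4.94 | 29.0 3.13 5.11 | 29.4 3.19 5.43 | 29.8 2.99 5.37 | 30.2 3.27 5.27 | 30.6 2.71 5.16 | 31.0 2.94 5.27 | 31.4 2.82 5.09 | 31.8 2.72 5.36 | 32.2 2.99 5.12 | 32.6 3.1 5.05 | 33.0 2.67 4.98 | 33.4 3.01 5.31 | 33.8 3.0 5.33 | 34.2 3.12 5.32 | 34.6 2.82 5.07 | 35.0 3.01 4.92 | 35.4 2.94 5.45 | 35.8 3.16 5.21 | 36.2 3.44 5.19 | 36.6 2.98 4.96 | 37.0 2.97 5.19 | 37.4 3.17 5.14 | 37.8 3.3 5.5 | 38.2 3.43 5.03 | 38.6 3.46 5.49 | 39.0 4.04 5.04 | 39.4 5.15 5.21 | 35.6 [515.19074064 125.3811567   27.5016027 ]
```

```bash
python3 - <<'E'
from h import *
def F(n=5):
    r=[]
    for _ in range(n): r.append(get_contact_force());sleep(.01)
    return np.mean(r,0)
L=foot+97*ey-1*ex;f0=np.array([-.16,.11,-.02]);d=39.4
while d<43:
    d+=.3;move_linear(at(L-d*ey,27.5),None,25);f=F()-f0;r=f[:2]@ey
    print(round(d,1),r.round(2),f[2].round(2),end=' | ')
    if r>6.8:break
print(get_clock())
move_gripper(30);sleep(.1);print(F().round(2))
move_linear(at(L-d*ey,110))
f=grab_frame("top");c=cam(f)
cv2.imwrite("pics/t5.png",cv2.resize(f["img"][240:300,270:400],None,fx=6,fy=6,interpolation=cv2.INTER_CUBIC))
s=grab_frame("scene")["img"]; cv2.imwrite("pics/s5.png",cv2.resize(s[170:350,180:440],None,fx=3,fy=3,interpolation=cv2.INTER_CUBIC))
print(get_clock())
E
```

```text
39.7 5.36 5.34 | 40.0 5.77 4.79 | 40.3 6.53 5.0 | 40.6 6.53 4.91 | 40.9 6.9 4.51 | 37.0583
[-0.08  0.11  0.34]
38.3333
```

View pics/s5.png

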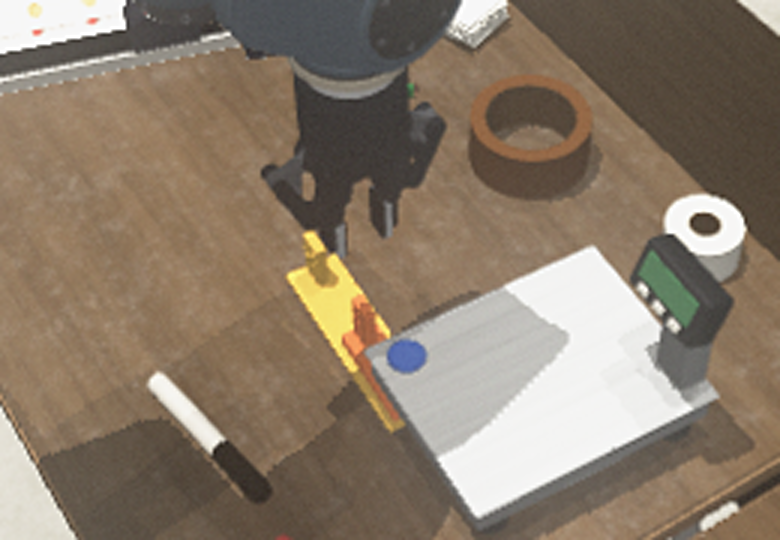

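```bash
python3 - <<'E'
from h import *
b=down(np.radians(87.03))
C=foot+2*ex-4*ey
move_gripper(0,25)
goto(at(C,95),b)
move_linear(at(C,66),None,80);f0=np.array(get_contact_force())
z=65.0;zc=None;T=get_clock()
while z>54:
    z-=.4;move_linear(at(C,z),None,30);fz=get_contact_force()[2]-f0[2]
    if fz>1.5: print(round(z,1),round(fz,1),round(get_tool_pos()[2],2),end=' | ')
    if fz>24 or get_clock()-T>9:break
sleep(.5);print(get_contact_force(),get_clock())
move_linear(at(C,100),None,80)
move_linear(at(C+150*ey,200),None,200)
f=grab_frame("top");c=cam(f);print(proj(c,[at(C,61)]))
cv2.imwrite("pics/t6.png",cv2.resize(f["img"][180:300,270:430],None,fx=5,fy=5,interpolation=cv2.INTER_CUBIC))
s=grab_frame("scene")["img"]; cv2.imwrite("pics/s6.png",cv2.resize(s[170:350,180:440],None,fx=3,fy=3,interpolation=cv2.INTER_CUBIC))
print(get_clock())
E
```

```text
[ 0.20607075  0.28769293 -0.68207573] 47.1
[[360.55249466 273.87436639]]
48.975
```

View pics/s6.png

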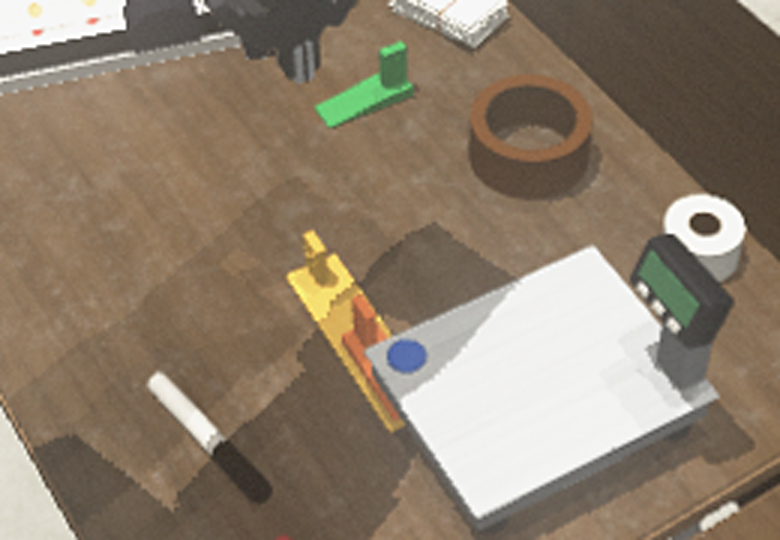

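View pics/t6.png

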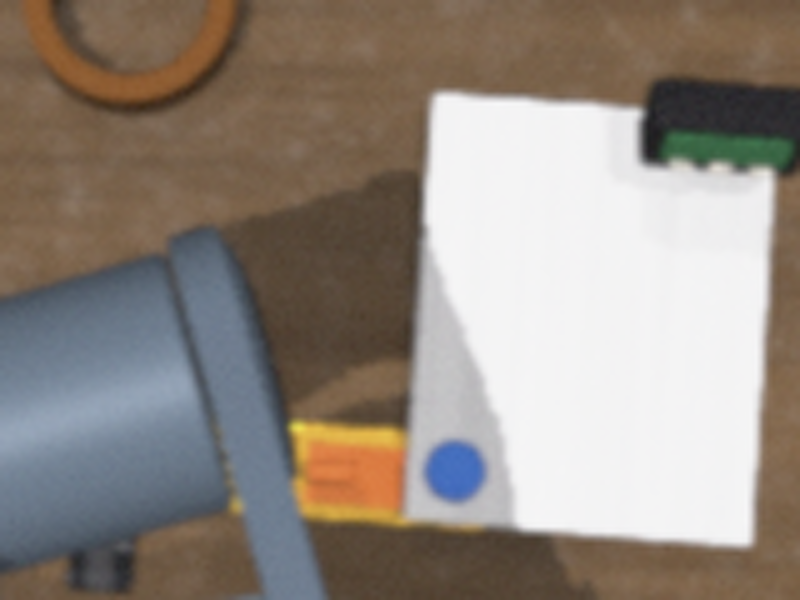

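```bash
python3 - <<'E'
from h import *
print(get_clock(),get_opening(),get_tool_pos(),get_tcp_rot(),get_contact_force(),get_joints(), foot+150*ey+2*ex-4*ey)
E
```

```text
48.975 -0.10954230492242052 [522.49220693 212.47864911 199.24660381] [-2.27895998e+00 -2.16161750e+00  2.08326269e-03] [ 0.91991809 -1.06360179  0.89419706] [ 3.03757238e-01  3.84878515e-01  1.62223905e+00 -1.14789524e-04
  1.13590100e+00  3.56643474e-01] [522.76202151 213.4002668 ]
```

```bash
python3 - <<'E'
from h import *
C=foot+2*ex-4*ey
move_linear(at(C,90),None,250)
move_linear(at(C,63),None,100)
for z in (62,61.5,61,60.5,60):
    move_linear(at(C,z),None,30);f=np.array(get_contact_force());print(z,f.round(1),get_tool_pos().round(2),get_clock())
    if f[2]>15:break
E
```

```text
62 [ 0.8  0.6 -1.7] [515.29  63.68  62.48] 50.5333
61.5 [-1.1  0.3 -0. ] [515.04  63.56  61.58] 50.7833
61 [-0.3 -0.1 -0.2] [514.97  63.58  60.95] 51.0333
60.5 [-1.   0.8 -0.2] [514.97  63.59  60.46] 51.2833
60 [-0.4 -0.2 -0.1] [514.96  63.61  59.96] 51.5333
```

```bash
python3 - <<'E'
from h import *
C=foot+2*ex-4*ey
move_linear(at(C,54.5),None,40)
z=54.5
while get_clock()<56.5 and z>44:
    z-=.5;move_linear(at(C,z),None,30);f=np.array(get_contact_force());print(z,f.round(1),get_tool_pos()[2].round(2),get_clock())
    if f[2]>8:break
E
```

```text
54.0 [ 1.  -0.5  0.8] 54.02 52.075
53.5 [-0.4  0.2  0.8] 53.51 52.325
53.0 [-0.3  1.   1.2] 52.98 52.575
52.5 [ 0.9 -0.5 -0.6] 52.47 52.825
52.0 [-0.3  1.  -0.5] 51.97 53.075
51.5 [-0.5 -0.1 -0.4] 51.47 53.325
51.0 [ 0.5  0.  -0.8] 50.98 53.575
50.5 [ 1.1 -0.5 -0.1] 50.44 53.825
50.0 [ 0.9 -0.6 -0.7] 49.97 54.075
49.5 [-0.7  0.6  0. ] 49.47 54.325
49.0 [-0.3  0.7 -0.8] 48.96 54.575
48.5 [-0.1 -0.7  0.3] 48.46 54.825
48.0 [ 0.1 -0.3  0.3] 47.98 55.075
47.5 [ 0.1 -0.6 -0. ] 47.49 55.325
47.0 [0.2 0.1 1.1] 46.96 55.575
46.5 [0.8 0.4 1.5] 46.47 55.825
46.0 [-0.5  0.3 -0. ] 45.97 56.075
45.5 [-0.2 -0.7  1. ] 45.48 56.325
45.0 [ 0.6  0.6 -0. ] 44.99 56.575
```

```bash
python3 - <<'E'
from h import *
C=foot+2*ex-4*ey
f=grab_frame("scene");c=cam(f);i=f["img"]
cv2.imwrite("pics/s7.png",i)
print(get_tool_pos(),get_opening(),get_clock())
for z in range(45,130,5):
    u,v=np.round(proj(c,[at(C,z)])[0]).astype(int);print(z,(u,v),i[v,u-8:u+9:4].tolist())
E
```

```text
[514.95564509  63.58840102  44.97963768] 0.07885556737622727 56.625
45 (np.int64(315), np.int64(291)) [[139, 144, 148], [131, 84, 71], [132, 90, 78], [137, 90, 78], [141, 145, 147]]
50 (np.int64(315), np.int64(290)) [[150, 157, 161], [133, 90, 78], [133, 88, 78], [131, 88, 78], [142, 146, 150]]
55 (np.int64(315), np.int64(289)) [[158, 164, 166], [134, 90, 78], [131, 125, 124], [134, 92, 79], [139, 142, 147]]
60 (np.int64(315), np.int64(287)) [[224, 227, 229], [69, 73, 78], [132, 134, 136], [134, 124, 125], [139, 145, 149]]
65 (np.int64(315), np.int64(286)) [[231, 235, 235], [56, 63, 73], [131, 133, 136], [129, 127, 127], [133, 137, 141]]
70 (np.int64(315), np.int64(285)) [[239, 241, 241], [60, 66, 70], [130, 133, 135], [136, 132, 132], [157, 160, 163]]
75 (np.int64(315), np.int64(283)) [[152, 170, 215], [64, 68, 78], [131, 133, 134], [125, 127, 129], [162, 167, 168]]
80 (np.int64(315), np.int64(282)) [[67, 96, 146], [67, 71, 77], [133, 136, 140], [127, 129, 130], [161, 164, 168]]
85 (np.int64(315), np.int64(281)) [[63, 72, 88], [66, 73, 76], [131, 135, 135], [128, 129, 131], [160, 16
[... 173 characters left out ...]
 70, 77], [67, 70, 76], [116, 119, 121], [160, 164, 164]]
100 (np.int64(315), np.int64(276)) [[59, 66, 71], [64, 69, 76], [67, 70, 73], [70, 72, 76], [126, 139, 151]]
105 (np.int64(315), np.int64(275)) [[63, 67, 74], [62, 67, 73], [67, 69, 75], [70, 74, 78], [99, 117, 137]]
110 (np.int64(315), np.int64(274)) [[62, 70, 75], [61, 67, 72], [67, 71, 77], [67, 71, 77], [92, 107, 123]]
115 (np.int64(315), np.int64(272)) [[64, 69, 75], [65, 68, 75], [70, 75, 81], [66, 69, 74], [71, 75, 80]]
120 (np.int64(315), np.int64(271)) [[61, 66, 72], [66, 68, 75], [67, 71, 78], [69, 71, 78], [68, 72, 75]]
125 (np.int64(315), np.int64(269)) [[60, 64, 73], [65, 69, 74], [69, 73, 77], [67, 72, 76], [71, 73, 78]]
```

```bash
python3 - <<'E'
from h import *
C=foot+2*ex-4*ey
z=45.;st=1.
while get_clock()<59.4 and z>34:
    z-=st;move_linear(at(C,z),None,40);f=get_contact_force()[2];print(z,round(f,1),round(get_tool_pos()[2],2),get_clock())
    if f>16:break
    if f>4:st=.6
sleep(.15);print(get_contact_force())
move_linear(at(C,z+35),None,120)
print(get_contact_force(),get_tool_pos(),get_clock())
E
```

```text
44.0 0.1 43.92 56.875
43.0 -0.3 42.93 57.125
42.0 -0.9 41.93 57.375
41.0 -0.8 40.94 57.625
40.0 -0.2 39.93 57.875
39.0 -0.0 38.95 58.125
38.0 0.5 37.95 58.375
37.0 0.4 36.94 58.625
36.0 5.4 36.34 58.875
35.4 12.0 36.21 59.125
34.8 19.2 36.08 59.375
[-6.31245879 -0.23446433 19.795021  ]
[ 0.76023084 -0.22960945 -1.08281617] [514.96940782  63.58922076  69.58531496] 59.9667
```

```bash
python3 -c "
from cell import *
print(sign_off(),get_clock())"
```

```text
the job is handed in; nothing more can be done
the job is handed in; nothing more can be done
```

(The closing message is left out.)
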